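Hang the rinsed candle cup on the drying peg

TASK

The tall, straight ceramic candle cup has been rinsed and is standing mouth-down on the shelf. Hang it mouth-down on the long leaning peg of the wooden drying stand, lowering it in the gripper until the peg's tip reaches the inside of its closed end, then let go so it stays hanging there. Leave the low wide cup and the candlestick where they stand.

Things in the scene. Friction and masses are not known exactly. Their poses are not given: they have to be found in the camera images.
- candle_cup: The cup to hang: plain white ceramic, round, straight-sided, 52 mm outside diameter, 90 mm long, about 180 g, standing mouth-down. Wall 4 mm (44 mm inside diameter), closed end 8 mm thick, 82 mm deep inside. Origin: centre of the open mouth (on the shelf at the start); z runs along the cup from mouth to closed end (up at the start).
- long_peg_tip (a point): Rounded tip of the longer wooden peg (110 mm long, 26 mm thick at root, 22 at tip) of a fixed drying stand. z runs out of the tip along the peg, which leans 25 degrees from upright, tip towards the robot; y is level. Base board 140 x 280 x 20 mm high, long side along y; a 50 mm peg with the same lean stands 140 mm along +y. A cup fully on hangs with its mouth 28 mm off the base.
- low_cup: Bystander: a low wide white ceramic cup standing mouth-down, 64 mm diameter, 45 mm high. Origin: centre of its mouth, on the shelf; z up.
- candlestick: Bystander: a white ceramic candlestick, 112 mm high, foot 64 mm diameter, narrow stem, 40 mm diameter top. Origin: centre of its underside; z up.
Not all that is in view belongs to the job. Leave any purple or turquoise look-alike of the candle_cup alone.

How it is judged:
By the outcome, as a careful person would: the job done as asked, in the order asked, and still so for the second after the job is handed in, with the robot touching nothing.
It also fails if it takes over 38 s, if anything falls off the work surface, if the arm or the gripper's body presses on something with over 40 N, if the wrist force passes 120 N, or if a joint passes its speed limit or range.

ROBOT

A 6-joint arm with a two-finger parallel gripper is mounted at the origin on the work surface. World frame = base frame: x ahead of the robot, y to its left, z up, the work surface at z = 0. Lengths are in m, angles in rad, forces in N, time in s.
With the tool pointing down it reaches from about 0.4 to 0.925 m from the base axis. Payload 3.4 kg.
Tool frame: the origin (TCP) lies between the finger pads; the fingertips stand 19 mm ahead of it and the grasp point (between the pads) is the TCP (bot.tips_ahead is the distance from the TCP to the fingertips, in m); z points along the fingers, y is the line along which they close (so a half turn about z gives the same grasp; the last joint's range is limited). The gripper opens to 85 mm and grips with 20 to 120 N. Pads are 22 mm wide; open, the fingers measure 114 mm over their backs; the gripper's body (76 mm by 85 mm) begins 54 mm behind the grasp point. The pads swing forward as they close: fully open they stand 13 mm farther back than shut.
Start: joints at [-1.188, 0.307, 1.506, -0, 1.328, -0.073], TCP at [0.253, -0.516, 0.218] pointing down, gripper open.
Joint ranges: [-3.12, 3.12], [-1.05, 2.28], [0.14, 2.33], [-1.42, 4.57], [0.1, 2.73], [-2.68, 2.68]. Speed limits (rad/s): [2.57, 2.57, 3.14, 3.14, 3.14, 3.14].

INTERFACE

Orientations are given as a unit quaternion [w, x, y, z].
In Python, from plant import bot gives the robot as it stands.
- The arm moves only by the shell command python3 -m jog 'ROWS' [FORCE]. ROWS is JSON, a list of rows, each an object with "xyz": the shift along the tool's x, y, z in units of 50 mm (1.0 is 50 mm), a list of three; "angular": the turn, a rotation vector about the tool's x, y, z in units of 8 degrees (1.0 is 8 degrees), a list of three; "claw": the opening, from 0 (shut) to 1 (fully open). In form: [{"xyz": [tx, ty, tz], "angular": [wx, wy, wz], "claw": claw}, ...]. A call has 1 to 12 rows; each row is the pose to reach, as a shift and turn from the pose commanded when the call began, along the tool's axes at that moment; what a row does not reach only later rows make up. A row lasts 1/10 s, in which the tool goes at most 50 mm and 8.59 degrees, less where a joint would pass 70% of its speed; a pose out of reach is approached as far as the arm can. A call with a gripper value outside its range is refused whole. The fingers move at their own pace and stop on an object; FORCE is the grip in N (left out, the last holds). Time passes only in rows, so rows that repeat a pose let the fingers close. It gives the time, the measured TCP pose, the force, the opening and the grip force at its end, in the units of the state.
- bot.sense(): the state, without advancing time (a new reading comes with each control period).
- bot.get_image(name): name is "scene" or "top" or "wrist"; returns (picture, depth): 400x640x3 uint8, blue, green, red; 400x640 float32, m along the optical axis (not along the pixel's ray), 0 where there is no reading.
- bot.calibration(name): a dict with "mtx" (3x3 intrinsics, pixels), "R" (3x3) and "t" (3): a world point X has camera coordinates R X + t. Camera axes: x right, y down, z forward; pixel columns grow to the right and rows downward; lengths in m; the calibration is good to about 2 mm. A picture is of the moment at which its call begins: read the wrist's pose just before it. calibration takes no time and is no camera call; for the wrist camera it gives the pose at the moment of the call.
- bot.job_done(): hands the job in; it is judged then, once.
The state is a dict: "t": time; "qpos": joint angles; "joint_velocities": joint speeds; "effort": joint torques, N m; "ee_pos": TCP position; "tool_rot": TCP orientation; "contact_force": force on the tool from outside, world axes, zero at the start; "moment": the same for the moment, N m; "finger_gap": opening from 0.0 (shut) to 1.0 (fully open); "finger_force": force on a finger pad.
Only numpy, scipy, OpenCV 4.12 (cv2) and the standard library are available. Lean on these libraries where they do the work, as an engineer would, in place of code of your own. Each camera call takes 0.05 s, during which the arm holds its last target. There are 200 camera calls.

## Working session

There is one attempt and no reset: what is moved stays moved. The work goes in short steps, Python scripts to look and compute and a shell command to move; the robot and the scene stay as the last step left them, time stands still between calls to the robot, and variables do not carry over. Pictures are saved under pics/ and viewed, at most 10 in all, crops included, and the job is handed in when it is done.

```bash
mkdir -p pics; python3 - <<'E'
from plant import bot
import cv2,numpy as np
for n in("scene","top"):
    im,d=bot.get_image(n); cv2.imwrite(f"pics/{n}0.png",im); np.savez(f"{n}0.npz",im=im,d=d)
    c=bot.calibration(n); print(n,c['mtx'].tolist(),np.round(c['R'],3).tolist(),c['t'], (d>0).mean())
s=bot.sense(); print(s)
E
```

```text
scene [[407.23162032631876, 0.0, 320.6951341710179], [0.0, 407.23162032631876, 200.30005544473153], [0.0, 0.0, 1.0]] [[-0.503, 0.864, 0.005], [0.53, 0.313, -0.788], [-0.683, -0.393, -0.616]] [ 0.40135848 -0.14527067  1.3267715 ] 0.99601171875
top [[395.09324603933646, 0.0, 317.9895940639795], [0.0, 395.09324603933646, 195.0692578300629], [0.0, 0.0, 1.0]] [[-0.03, -0.999, 0.011], [-0.984, 0.027, -0.178], [0.178, -0.016, -0.984]] [-0.16711562  0.52118753  0.73601771] 0.99619140625
{'t': 0.1, 'qpos': array([-1.18850937e+00,  3.07524162e-01,  1.50752734e+00,  2.41220175e-05,
        1.32841231e+00, -7.34912014e-02]), 'joint_velocities': array([-0.00082968, -0.00221427, -0.00279892, -0.00108764,  0.000474  ,
        0.00137257]), 'effort': array([ 1.05524603e-03, -4.58526456e+01, -2.52608281e+01,  1.67254882e-05,
        5.54909930e-03,  1.91914478e-05]), 'ee_pos': array([ 0.25284204, -0.51570784,  0.21706412]), 'tool_rot': array([-9.26249780e-04,  9.74145698e-01,  2.25918756e-01, -1.32311684e-04]), 'contact_force': array([-0.28158067, -0.147381  , -0.33507896]), 'moment': array([ 0.05005157, -0.00982961, -0.0423539 ]), 'finger_force': 0.0, 'finger_gap': 0.9992710461217384}
```

View pics/scene0.png

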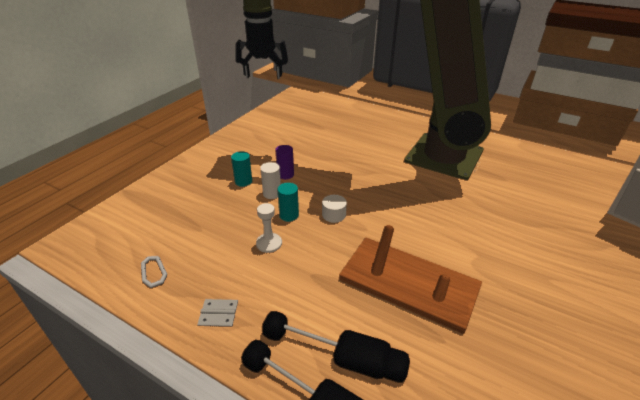

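View pics/top0.png

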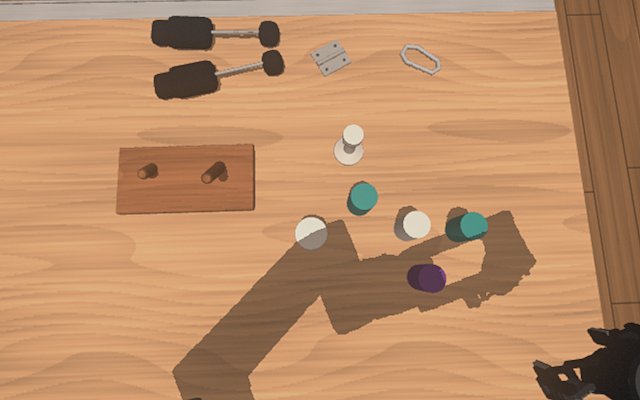

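The white candle cup is at scene (271,181) and top (416,225). Its neighbours are turquoise cups at top (467,225) and (363,197), and a purple one at (428,278). The long peg is at top (213,172), scene (388,230) at its tip. Next I measure them by casting rays.

```bash
cat > h.py <<'E'
import numpy as np,cv2
from plant import bot
def cloud(n,d):
    c=bot.calibration(n);K=c['mtx'];v,u=np.mgrid[:400,:640]
    P=np.stack([(u-K[0,2])/K[0,0]*d,(v-K[1,2])/K[1,1]*d,d],-1)
    return (P-c['t'])@c['R']
def ray_z(n,uv,z):
    c=bot.calibration(n);r=c['R'].T@np.linalg.inv(c['mtx'])@[uv[0],uv[1],1];o=-c['R'].T@c['t']
    return o+r*(z-o[2])/r[2]
E
python3 - <<'E'
from h import *
Z=np.load("top0.npz");im,d=Z['im'],Z['d'];P=cloud("top",d)
print("table z",np.median(P[100:130,300:330,2]))
h=P[...,2]
m=((h>0.025)&(d>0)).astype(np.uint8)
n,l,s,c=cv2.connectedComponentsWithStats(m)
for i in range(1,n):
    if s[i,4]<60: continue
    q=P[l==i];zt=np.percentile(q[:,2],97)
    t=(l==i)&(h>zt-.006); vs,us=np.nonzero(t)
    (cx,cy),r=cv2.minEnclosingCircle(np.c_[us,vs].astype(np.float32))
    print(s[i],'ztop',zt.round(4),'topcentre',ray_z("top",(cx,cy),zt).round(4),'mean',P[t].mean(0).round(4),'r',r,'col',im[t].mean(0).round())
# base board
b=(h>0.014)&(h<0.026)&(d>0);b[:, :100]=0;b[:,270:]=0;b[:130]=0;b[225:]=0
q=P[b];print("board",cv2.minAreaRect(q[:,:2].astype(np.float32)),np.median(q[:,2]))
# pegs
for x0,x1 in((125,175),(190,240)):
    mm=np.zeros_like(b);mm[145:212,x0:x1]=1;mm&=h>.028
    q=P[mm];k=np.argsort(-q[:,2]);print(len(q),q[k[:12]].round(4).tolist())
    for z in np.arange(.03,.13,.015):
        w=q[abs(q[:,2]-z)<.0075]
        if len(w):print(z.round(3),w.mean(0).round(4),len(w),np.ptp(w[:,:2],axis=0).round(3))
Z=np.load("scene0.npz");im,d=Z['im'],Z['d'];P=cloud("scene",d)
h=P[...,2]
mm=np.zeros(d.shape,bool);mm[220:278,365:400]=1;mm&=h>.03
q=P[mm]
for z in np.arange(.03,.14,.01):
    w=q[abs(q[:,2]-z)<.005]
    if len(w):print('sc',z.round(3),w.mean(0).round(4),len(w),np.ptp(w[:,:2],axis=0).round(3))
mm=np.zeros(d.shape,bool);mm[160:200,258:283]=1;mm&=h>.08
print(P[mm].mean(0),mm.sum())
E
```

```text
table z -0.0011882559433447153
[ 150   16  129   31 2128] ztop 0.0429 topcentre [0.884  0.0266 0.0429] mean [0.8898 0.0413 0.0395] r 60.00843048095703 col [50. 56. 66.]
[ 153   50  130   47 2264] ztop 0.0432 topcentre [0.7862 0.004  0.0432] mean [0.7913 0.0299 0.0397] r 55.97343444824219 col [46. 56. 71.]
[342 125  21  29 447] ztop 0.1128 topcentre [ 0.6171 -0.2486  0.1128] mean [ 0.6179 -0.2487  0.1106] r 10.516816139221191 col [188. 207. 217.]
[201 162  24  22 303] ztop 0.1204 topcentre [0.5413 0.0198 0.1204] mean [0.542  0.021  0.1179] r 5.758848190307617 col [ 61.  91. 138.]
[137 164  19  16 204] ztop 0.0667 topcentre [0.5668 0.1591 0.0667] mean [0.5673 0.1608 0.0638] r 5.590270042419434 col [ 64.  95. 145.]
[347 183  31  32 711] ztop 0.0912 topcentre [ 0.5032 -0.266   0.0912] mean [ 0.5037 -0.2662  0.0888] r 13.72626781463623 col [135. 148.  85.]
[396 211  34  30 787] ztop 0.091 topcentre [ 0.4476 -0.3606  0.091 ] mean [ 0.4482 -0.3614  0.0889] r 14.01362419128418 col [191. 210. 218.]
[448 212  39  30 890] ztop 0.0909 topcentre [ 0.4429 -0.4665  0.0909] mean [ 0.443  -0.4674  0.
[... 1563 characters left out ...]
75 [0.5653 0.0144 0.0748] 31 [0.023 0.016]
0.09 [0.5583 0.0151 0.09  ] 36 [0.027 0.015]
0.105 [0.5476 0.0157 0.1058] 41 [0.027 0.016]
0.12 [0.542  0.0207 0.1173] 107 [0.021 0.02 ]
sc 0.03 [0.593  0.0241 0.0326] 25 [0.017 0.024]
sc 0.04 [0.5898 0.0225 0.0402] 55 [0.021 0.025]
sc 0.05 [0.585  0.0237 0.0497] 53 [0.017 0.023]
sc 0.06 [0.5799 0.0226 0.0599] 56 [0.016 0.024]
sc 0.07 [0.5746 0.0231 0.0699] 54 [0.02  0.023]
sc 0.08 [0.57   0.0231 0.08  ] 53 [0.018 0.024]
sc 0.09 [0.5655 0.0229 0.0899] 53 [0.017 0.021]
sc 0.1 [0.5604 0.0223 0.1004] 57 [0.02  0.022]
sc 0.11 [0.5552 0.0232 0.1106] 51 [0.02  0.022]
sc 0.12 [0.5491 0.0216 0.1187] 48 [0.017 0.018]
[ 0.48714256 -0.32935465  0.10220967] 274
```

```bash
cat >> h.py <<'E'
from scipy.spatial.transform import Rotation as Ro
def delta(p,R=None,p0=None,R0=None):
    s=bot.sense();w,x,y,z=s['tool_rot']
    R0=Ro.from_quat([x,y,z,w]) if R0 is None else R0; p0=s['ee_pos'] if p0 is None else p0
    R=R or R0
    return (R0.inv().apply(np.array(p)-p0)/.05).round(3),((R0.inv()*R).as_rotvec(degrees=True)/8).round(3)
DOWN=Ro.from_euler('x',180,degrees=True)
TILT=Ro.from_euler('y',-25,degrees=True)*DOWN   # tool z leans to +x
E
python3 - <<'E'
from h import *
from scipy.optimize import least_squares
a=np.array([-np.sin(np.radians(25)),0,np.cos(np.radians(25))]);e1=np.array([a[2],0,-a[0]])
print('tilt z',TILT.apply([0,0,1]))
Q={}
for n,box in(("top",(145,212,195,235)),("scene",(220,278,365,400))):
    d=np.load(n+"0.npz")['d'];P=cloud(n,d);q=P[box[0]:box[1],box[2]:box[3]].reshape(-1,3);Q[n]=q[(q[:,2]>.035)&(q[:,2]<.13)]
    if n=="scene":
        r=P[140:210,245:300].reshape(-1,3); r=r[(r[:,2]>.086)&(r[:,2]<.1)&(abs(r[:,0]-.4476)<.05)&(abs(r[:,1]+.36)<.05)]
        print('scene cup top',r.mean(0),((r.max(0)+r.min(0))/2),len(r))
for k in(["top"],["scene"],["top","scene"]):
    q=np.vstack([Q[i] for i in k]);q=q-[.545,.02,.12]
    s=q@a;m=s<-.012;uv=np.c_[q@e1,q[:,1]]
    f=least_squares(lambda c:np.hypot(*(uv[m]-c).T)-(.011-.002*s[m]/.11),[0,0],loss='soft_l1',f_scale=.002)
    print(k,m.sum(),'c',f.x,'rms',abs(f.fun).mean(),'smax',np.percentile(s,[97,99,100]),'tip',np.array([.545,.02,.12])+f.x[0]*e1+[0,f.x[1],0]+a*np.percentile(s,98))
print(delta([.448,-.361,.15],DOWN),delta([.448,-.361,.062],DOWN))
E
```

```text
tilt z [ 4.22618262e-01 -1.22464680e-16 -9.06307787e-01]
scene cup top [ 0.45518748 -0.36092595  0.08999415] [ 0.45186296 -0.36221446  0.08969416] 174
['top'] 163 c [-0.00641784  0.0023809 ] rms 0.000294716846378664 smax [0.00196965 0.00257407 0.00339212] tip [0.5382505  0.0223809  0.11928844]
['scene'] 410 c [-0.00306118  0.00080011] rms 0.0009463630127669178 smax [-0.00118227  0.00067812  0.00124569] tip [0.5422349  0.02080011 0.1186864 ]
['top', 'scene'] 573 c [-0.00380033  0.00169345] rms 0.0013216945477650271 smax [0.00105024 0.00203071 0.00339212] tip [0.54098297 0.02169345 0.11962219]
(array([ 4.866, -1.058,  1.344]), array([-1.300e-02,  2.000e-03,  3.264e+00])) (array([ 4.866, -1.055,  3.104]), array([-1.300e-02,  2.000e-03,  3.264e+00]))
```

```bash
python3 -m jog '[{"xyz":[0.6,-0.13,0.17],"angular":[0,0,0.4],"claw":1},{"xyz":[1.2,-0.26,0.34],"angular":[0,0,0.8],"claw":1},{"xyz":[1.8,-0.4,0.5],"angular":[0,0,1.2],"claw":1},{"xyz":[2.4,-0.53,0.67],"angular":[0,0,1.6],"claw":1},{"xyz":[3,-0.66,0.84],"angular":[0,0,2],"claw":1},{"xyz":[3.6,-0.8,1],"angular":[0,0,2.4],"claw":1},{"xyz":[4.2,-0.92,1.17],"angular":[0,0,2.8],"claw":1},{"xyz":[4.87,-1.06,1.34],"angular":[0,0,3.26],"claw":1},{"xyz":[4.87,-1.06,1.34],"angular":[0,0,3.26],"claw":1},{"xyz":[4.87,-1.06,1.34],"angular":[0,0,3.26],"claw":1}]' 40
python3 - <<'E'
from h import *
im,d=bot.get_image("wrist");cv2.imwrite("pics/w1.png",im);np.savez("w1.npz",im=im,d=d)
P=cloud("wrist",d);h=P[...,2];q=P[(d>0)&(h>.08)&(h<.097)&(np.hypot(P[...,0]-.449,P[...,1]+.361)<.045)]
print(len(q),(q.max(0)+q.min(0))/2,q.mean(0),np.ptp(q,axis=0))
print(delta([.449,-.361,.062],DOWN))
E
```

```text
t: 1.1
ee_pos: [0.4484, -0.3607, 0.1502]
tool_rot: [-0.0, 1.0, 0.002, -0.001]
contact_force: [0.0, -0.1, 0.0]
finger_gap: 1.0
finger_force: 0.0
4419 [ 0.45167563 -0.36382882  0.08640246] [ 0.45292863 -0.36383747  0.09021416] [0.05148181 0.05107623 0.01246745]
(array([ 0.021, -0.009,  1.772]), array([-0.001,  0.008,  0.015]))
```

```bash
python3 -m jog '[{"xyz":[0.03,0.03,0.3],"angular":[0,0,0],"claw":1},{"xyz":[0.03,0.03,0.6],"angular":[0,0,0],"claw":1},{"xyz":[0.03,0.03,0.9],"angular":[0,0,0],"claw":1},{"xyz":[0.03,0.03,1.2],"angular":[0,0,0],"claw":1},{"xyz":[0.03,0.03,1.5],"angular":[0,0,0],"claw":1},{"xyz":[0.03,0.03,1.76],"angular":[0,0,0],"claw":1},{"xyz":[0.03,0.03,1.76],"angular":[0,0,0],"claw":1}]' 40 && python3 -m jog '[{"xyz":[0,0,0],"angular":[0,0,0],"claw":0.3},{"xyz":[0,0,0],"angular":[0,0,0],"claw":0.3},{"xyz":[0,0,0],"angular":[0,0,0],"claw":0.3},{"xyz":[0,0,0],"angular":[0,0,0],"claw":0.3},{"xyz":[0,0,0],"angular":[0,0,0],"claw":0.3},{"xyz":[0,0,0],"angular":[0,0,0],"claw":0.3},{"xyz":[0,0,0],"angular":[0,0,0],"claw":0.3},{"xyz":[0,0,0],"angular":[0,0,0],"claw":0.3}]' 40
```

```text
t: 1.85
ee_pos: [0.4481, -0.3628, 0.0613]
tool_rot: [-0.001, 1.0, -0.0, -0.001]
contact_force: [-0.3, 0.3, -0.2]
finger_gap: 0.996
finger_force: 0.0
t: 2.65
ee_pos: [0.4506, -0.3637, 0.0642]
tool_rot: [0.001, 1.0, 0.0, 0.001]
contact_force: [-0.5, 0.6, 6.2]
finger_gap: 0.585
finger_force: 41.6
```

```bash
python3 -m jog '[{"xyz":[0,0,-0.2],"angular":[0,0,0],"claw":0.3},{"xyz":[0,0,-0.7],"angular":[0,0,0],"claw":0.3},{"xyz":[0,0,-1.2],"angular":[0,0,0],"claw":0.3},{"xyz":[0,0,-1.7],"angular":[0,0,0],"claw":0.3},{"xyz":[0,0,-2.2],"angular":[0,0,0],"claw":0.3},{"xyz":[0,0,-2.7],"angular":[0,0,0],"claw":0.3},{"xyz":[0,0,-3.1],"angular":[0,0,0],"claw":0.3},{"xyz":[0,0,-3.2],"angular":[0,0,0],"claw":0.3},{"xyz":[0,0,-3.2],"angular":[0,0,0],"claw":0.3}]' 50
python3 - <<'E'
from h import *
print(bot.sense()['ee_pos'],delta([.5016,.0217,.203],TILT))
E
```

```text
t: 3.55
ee_pos: [0.4501, -0.3631, 0.2236]
tool_rot: [0.001, 1.0, 0.0, 0.001]
contact_force: [0.2, -0.3, -2.5]
finger_gap: 0.585
finger_force: 52.4
[ 0.45009238 -0.36312761  0.22363477] (array([ 1.035, -7.696,  0.406]), array([0.006, 3.117, 0.007]))
```

Held (about −1.8 N plus bias). Now I carry it across, tilting on the way, in two calls.

```bash
python3 -m jog '[{"xyz":[0.05,-0.3,0],"angular":[0,0,0],"claw":0.3},{"xyz":[0.15,-0.9,0],"angular":[0,0,0],"claw":0.3},{"xyz":[0.25,-1.5,0],"angular":[0,0.3,0],"claw":0.3},{"xyz":[0.35,-2.1,0],"angular":[0,0.7,0],"claw":0.3},{"xyz":[0.4,-2.8,0],"angular":[0,1.1,0],"claw":0.3},{"xyz":[0.5,-3.5,0],"angular":[0,1.5,0],"claw":0.3},{"xyz":[0.6,-4.2,0],"angular":[0,1.9,0],"claw":0.3},{"xyz":[0.7,-4.9,0],"angular":[0,2.3,0],"claw":0.3},{"xyz":[0.8,-5.6,0],"angular":[0,2.7,0],"claw":0.3},{"xyz":[0.9,-6.3,0.1],"angular":[0,3.12,0],"claw":0.3},{"xyz":[1.0,-7.0,0.2],"angular":[0,3.12,0],"claw":0.3},{"xyz":[1.03,-7.4,0.3],"angular":[0,3.12,0],"claw":0.3}]' 50
python3 - <<'E'
from h import *
print(bot.sense()['ee_pos'],delta([.5016,.0217,.203],TILT))
E
```

```text
t: 4.75
ee_pos: [0.498, 0.0101, 0.2055]
tool_rot: [-0.001, 0.977, 0.001, 0.214]
contact_force: [0.1, -0.1, -2.0]
finger_gap: 0.583
finger_force: 52.5
[0.49796364 0.0101267  0.20552214] (array([ 0.045, -0.231,  0.077]), array([-0.019,  0.037,  0.009]))
```

```bash
python3 -m jog '[{"xyz":[0.02,-0.12,0],"angular":[0,0,0],"claw":0.3},{"xyz":[0.03,-0.23,0],"angular":[0,0,0],"claw":0.3},{"xyz":[0.03,-0.23,0],"angular":[0,0,0],"claw":0.3},{"xyz":[0.03,-0.23,0],"angular":[0,0,0],"claw":0.3}]' 50
python3 - <<'E'
from h import *
print(bot.sense()['ee_pos'],delta([.5016,.0217,.203],TILT))
o=[]
for n,b in(("scene",(100,300,300,460)),("top",(100,260,120,280))):
    im,d=bot.get_image(n);np.savez(n+"1.npz",im=im,d=d)
    o.append(cv2.resize(im[b[0]:b[1],b[2]:b[3]],(400,500)))
    P=cloud(n,d);hsv=cv2.cvtColor(im,cv2.COLOR_BGR2HSV)
    w=(hsv[...,1]<60)&(hsv[...,2]>110)&(d>0)&(np.linalg.norm(P-[.515,.022,.175],axis=-1)<.08)
    q=P[w];a=np.array([-.4226,0,.9063]);r=q-[.5405,.0217,.1197];s=r@a
    print(n,len(q),'s',np.percentile(s,[1,50,99]),'e1',np.percentile(r@[.9063,0,.4226],[1,50,99]),'y',np.percentile(r[:,1],[1,50,99]))
cv2.imwrite("pics/pre.png",np.hstack(o))
E
```

```text
t: 5.15
ee_pos: [0.5026, 0.018, 0.2085]
tool_rot: [0.0, 0.976, 0.0, 0.216]
contact_force: [0.3, 0.8, -1.1]
finger_gap: 0.581
finger_force: 52.5
[0.50256901 0.01795197 0.20851567] (array([-0.064, -0.075,  0.092]), array([0.001, 0.006, 0.001]))
scene 959 s [0.03616002 0.08111157 0.12236044] e1 [0.00708687 0.02696422 0.03301071] y [-0.02026578  0.00343617  0.02179517]
top 745 s [0.03546103 0.12051509 0.12456299] e1 [0.00181488 0.01733168 0.02745564] y [-0.02795519 -0.01066583  0.01800092]
```

View pics/pre.png

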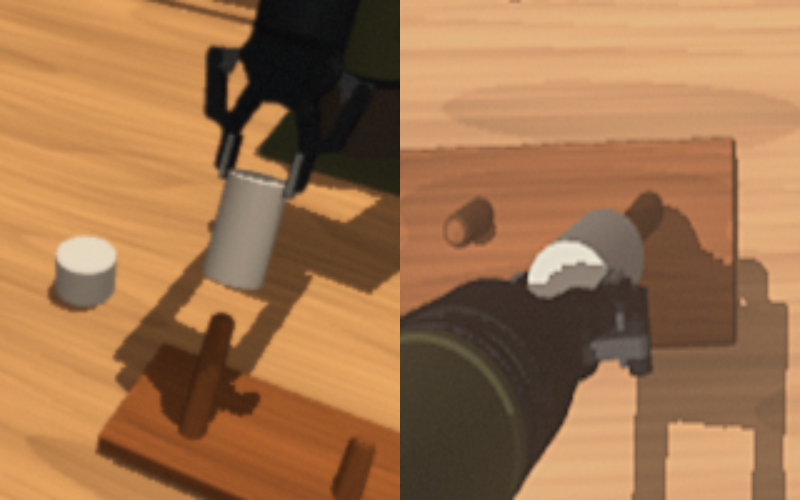

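The cup is held parallel to the peg in both views, its mouth about 36 mm above the tip (crop pixels (235,285) against (220,320)). I fit the cup's axis against the peg's per camera, to get the lateral correction.

```bash
cat > fit.py <<'E'
from h import *
from scipy.optimize import least_squares
a=np.array([-np.sin(np.radians(25)),0,np.cos(np.radians(25))]);e1=np.array([a[2],0,-a[0]]);T=np.array([.5405,.0217,.1197])
def fit(q,r):
    # circle in cross-section with axis slope: c0 + k*s
    q=q-T;s=q@a;uv=np.c_[q@e1,q[:,1]];sm=s.mean()
    f=least_squares(lambda c:np.hypot(*(uv-c[:2]-np.outer(s-sm,c[2:])).T)-r(s),[0,0,0,0],loss='soft_l1',f_scale=.002)
    return (f.x*[1e3,1e3,57.3,57.3]).round(2),'sm %.3f'%sm,len(s),'err %.4f'%abs(f.fun).mean()
E
python3 - <<'E'
from fit import *
for n,box in(("top",(145,212,195,235)),("scene",(220,278,365,400))):
    P=cloud(n,np.load(n+"0.npz")['d']);q=P[box[0]:box[1],box[2]:box[3]].reshape(-1,3);q=q[(q[:,2]>.035)&(q[:,2]<.106)]
    print(n,'peg',fit(q,lambda s:.011-.002*s/.11))
    z=np.load(n+"1.npz");P=cloud(n,z['d']);hsv=cv2.cvtColor(z['im'],cv2.COLOR_BGR2HSV);r=P-T;s=r@a
    w=(hsv[...,1]<70)&(hsv[...,2]>90)&(z['d']>0)&(s>.04)&(s<(.085 if n=='scene' else .115))&(np.hypot(r@e1,r[...,1])<.045)
    print(n,'cup',fit(P[w],lambda s:.026))
E
```

```text
top peg (array([-2.22,  0.72,  0.25, -0.23]), 'sm -0.054', 157, 'err 0.0003')
top cup (array([ 1.13, -2.62,  0.45, -0.76]), 'sm 0.077', 361, 'err 0.0003')
scene peg (array([ 1.08, -0.89, -0.3 , -0.39]), 'sm -0.059', 383, 'err 0.0009')
scene cup (array([ 3.99, -3.74,  0.62, -0.81]), 'sm 0.063', 502, 'err 0.0009')
```

```bash
python3 -m jog '[{"xyz":[-0.06,-0.06,0.1],"angular":[0,0,0],"claw":0.3},{"xyz":[-0.06,-0.06,0.3],"angular":[0,0,0],"claw":0.3},{"xyz":[-0.06,-0.06,0.5],"angular":[0,0,0],"claw":0.3},{"xyz":[-0.06,-0.06,0.7],"angular":[0,0,0],"claw":0.3},{"xyz":[-0.06,-0.06,0.9],"angular":[0,0,0],"claw":0.3},{"xyz":[-0.06,-0.06,1.1],"angular":[0,0,0],"claw":0.3},{"xyz":[-0.06,-0.06,1.1],"angular":[0,0,0],"claw":0.3}]' 50 && python3 -m jog '[{"xyz":[0,0,0.2],"angular":[0,0,0],"claw":0.3},{"xyz":[0,0,0.4],"angular":[0,0,0],"claw":0.3},{"xyz":[0,0,0.6],"angular":[0,0,0],"claw":0.3},{"xyz":[0,0,0.8],"angular":[0,0,0],"claw":0.3},{"xyz":[0,0,0.95],"angular":[0,0,0],"claw":0.3},{"xyz":[0,0,1.05],"angular":[0,0,0],"claw":0.3},{"xyz":[0,0,1.05],"angular":[0,0,0],"claw":0.3},{"xyz":[0,0,1.05],"angular":[0,0,0],"claw":0.3}]' 50
python3 - <<'E'
from fit import *
s=bot.sense();print((s['ee_pos']-T)@a,s['contact_force'])
P0=None
for n in("scene","top"):
    im,d=bot.get_image(n)
    P=cloud(n,d);hsv=cv2.cvtColor(im,cv2.COLOR_BGR2HSV);r=P-T;s=r@a
    w=(hsv[...,1]<70)&(hsv[...,2]>90)&(d>0)&(np.hypot(r@e1,r[...,1])<.035)&(s>-.1)&(s<.05)
    print(n,np.percentile(s[w],[.5,1,99,99.5]),fit(P[w&(s<0)],lambda s:.026))
E
```

```text
t: 5.95
ee_pos: [0.5227, 0.0215, 0.1555]
tool_rot: [-0.0, 0.977, 0.0, 0.215]
contact_force: [-0.8, -0.8, -1.5]
finger_gap: 0.582
finger_force: 52.5
t: 6.75
ee_pos: [0.5451, 0.0215, 0.1097]
tool_rot: [-0.0, 0.976, 0.0, 0.216]
contact_force: [-0.4, 1.1, -1.5]
finger_gap: 0.58
finger_force: 52.5
-0.011036558436807337 [-0.40808363  1.07665534 -1.50700993]
scene [-0.07315614 -0.07247291  0.01552675  0.02263807] (array([ 0.86, -0.23,  0.36, -0.63]), 'sm -0.037', 745, 'err 0.0009')
top [-0.07151738 -0.07071639  0.01778361  0.02294883] (array([-2.15,  1.45,  0.3 , -0.83]), 'sm -0.037', 224, 'err 0.0003')
```

Coaxial, with about 10 mm still to go. I creep down, watching the force.

```bash
python3 -m jog '[{"xyz":[0,0,0.05],"angular":[0,0,0],"claw":0.3},{"xyz":[0,0,0.1],"angular":[0,0,0],"claw":0.3},{"xyz":[0,0,0.14],"angular":[0,0,0],"claw":0.3},{"xyz":[0,0,0.14],"angular":[0,0,0],"claw":0.3}]' 50; python3 -m jog '[{"xyz":[0,0,0.02],"angular":[0,0,0],"claw":0.3},{"xyz":[0,0,0.02],"angular":[0,0,0],"claw":0.3}]' 50
```

```text
t: 7.25
ee_pos: [0.5482, 0.0215, 0.1033]
tool_rot: [-0.0, 0.976, 0.0, 0.216]
contact_force: [-0.1, -0.3, -2.1]
finger_gap: 0.583
finger_force: 52.5
t: 7.45
ee_pos: [0.5484, 0.0215, 0.1029]
tool_rot: [-0.0, 0.976, 0.0, 0.216]
contact_force: [-3.6, 0.1, 4.6]
finger_gap: 0.578
finger_force: 53.3
```

```bash
python3 -m jog '[{"xyz":[0,0,0.02],"angular":[0,0,0],"claw":0.3},{"xyz":[0,0,0.02],"angular":[0,0,0],"claw":0.3}]' 50
```

```text
t: 7.65
ee_pos: [0.5485, 0.0215, 0.1027]
tool_rot: [-0.0, 0.976, 0.0, 0.217]
contact_force: [-7.8, -0.7, 11.7]
finger_gap: 0.582
finger_force: 54.3
```

```bash
python3 -m jog '[{"xyz":[0,0,-0.02],"angular":[0,0,0],"claw":0.6},{"xyz":[0,0,-0.02],"angular":[0,0,0],"claw":0.65},{"xyz":[0,0,-0.02],"angular":[0,0,0],"claw":0.7},{"xyz":[0,0,-0.02],"angular":[0,0,0],"claw":0.8},{"xyz":[0,0,-0.02],"angular":[0,0,0],"claw":1},{"xyz":[0,0,-0.02],"angular":[0,0,0],"claw":1},{"xyz":[0,0,-0.02],"angular":[0,0,0],"claw":1},{"xyz":[0,0,-0.02],"angular":[0,0,0],"claw":1}]'
python3 - <<'E'
from h import *
o=[]
for n,b in(("scene",(100,300,300,460)),("top",(100,260,120,280))):
    im,d=bot.get_image(n);o.append(cv2.resize(im[b[0]:b[1],b[2]:b[3]],(400,500)))
cv2.imwrite("pics/rel.png",np.hstack(o))
E
```

```text
t: 8.45
ee_pos: [0.5486, 0.0215, 0.1025]
tool_rot: [-0.0, 0.976, 0.0, 0.216]
contact_force: [-1.2, -0.6, -0.2]
finger_gap: 1.001
finger_force: 0.0
```

View pics/rel.png

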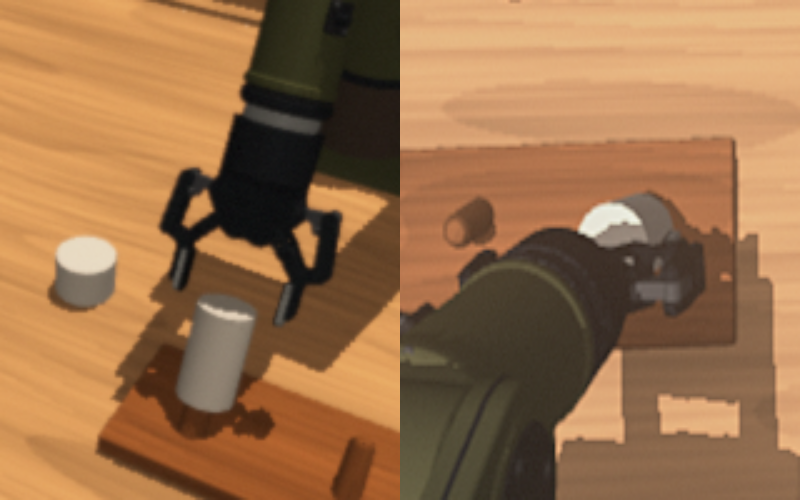

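The cup hangs on the peg (scene crop about (215,350)) with both fingers clear of it. Next I retreat along the axis and check.

```bash
python3 -m jog '[{"xyz":[0,0,-0.2],"angular":[0,0,0],"claw":1},{"xyz":[0,0,-0.5],"angular":[0,0,0],"claw":1},{"xyz":[0,0,-0.9],"angular":[0,0,0],"claw":1},{"xyz":[0,0,-1.3],"angular":[0,0,0],"claw":1},{"xyz":[0,0,-1.7],"angular":[0,0,0],"claw":1},{"xyz":[0,0,-2.1],"angular":[0,0,0],"claw":1},{"xyz":[0,0,-2.5],"angular":[0,0,0],"claw":1},{"xyz":[0,0,-2.5],"angular":[0,0,0],"claw":1},{"xyz":[0,0,-2.5],"angular":[0,0,0],"claw":1},{"xyz":[0,0,-2.5],"angular":[0,0,0],"claw":1}]'
python3 - <<'E'
from fit import *
for n in("scene","top"):
    im,d=bot.get_image(n);cv2.imwrite(f"pics/end_{n}.png",im)
    P=cloud(n,d);hsv=cv2.cvtColor(im,cv2.COLOR_BGR2HSV);r=P-T;s=r@a
    w=(hsv[...,1]<70)&(hsv[...,2]>90)&(d>0)&(np.hypot(r@e1,r[...,1])<.045)&(s>-.1)&(s<.03)
    print(n,np.percentile(s[w],[1,99]),fit(P[w&(s<0)],lambda s:.026))
E
```

```text
t: 9.55
ee_pos: [0.4953, 0.0215, 0.2152]
tool_rot: [-0.0, 0.976, 0.0, 0.216]
contact_force: [0.2, -0.0, 0.8]
finger_gap: 0.998
finger_force: 0.0
scene [-0.08113814  0.00917919] (array([-3.19, -0.67,  6.52,  0.02]), 'sm -0.040', 792, 'err 0.0009')
top [-0.07781594  0.01147331] (array([-6.14,  0.93,  6.59,  0.02]), 'sm -0.038', 247, 'err 0.0002')
```

View pics/end_scene.png

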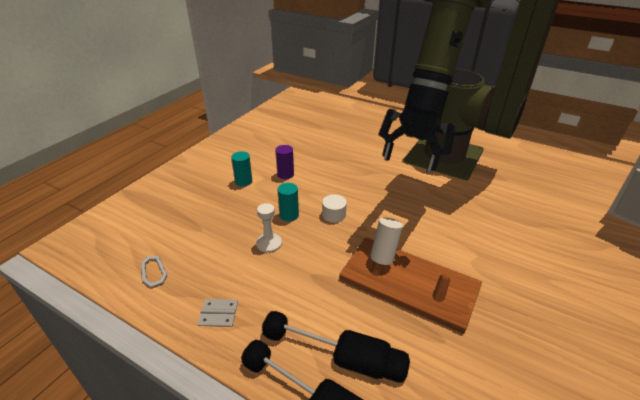

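The cup hangs fully on the long peg at (388,240). The fitted axis has settled about 6.5° towards upright, and the closed end sits about 9 mm beyond the tip, as expected. The gripper is clear, and the low cup and candlestick stand where they were.

```bash
python3 -c "
from plant import bot
print(bot.job_done())"
```

```text
the job is handed in; nothing more can be done
None
```

The candle cup is hanging mouth-down, fully on the long peg; the arm is clear, the low cup and candlestick stand where they were, and I handed the job in about 10 s into the 38 s limit.

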